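Set a stop screw to a setting block

ROBOT

A 6-joint arm with a two-finger parallel gripper is mounted at the origin on a cart in front of the work surface, level with it; the furniture and walls round the work are solid. World frame = base frame: x ahead of the robot, y to its left, z up, the work surface at z = 0. Lengths are in mm, angles in rad, forces in N, time in s.
With the tool pointing down it reaches from about 275 to 750 mm from the base axis. Payload 10.2 kg.
Tool frame: the origin (TCP) lies midway between the tips of the shut fingers; the grasp point (between the pads) lies grip_depth behind it (grip_depth is the distance from the TCP to the grasp point, in mm); z points along the fingers, y is the line along which they close (so a half turn about z gives the same grasp; the last joint's range is limited). The gripper opens to 85 mm and grips with 20 to 120 N. Pads are 22 mm wide; open, the fingers measure 114 mm over their backs; the gripper's body (76 mm by 85 mm) begins 54 mm behind the grasp point. The pads swing forward as they close: fully open they stand 13 mm farther back than shut.
Start: joints at [1.009, 0.313, 1.498, -0, 1.331, -0.223], TCP at [174.5, 495.158, 231.294] pointing down, gripper open.
Joint ranges: [-2.94, 2.94], [-0.97, 2.17], [0.19, 2.56], [-1.23, 4.37], [0.02, 3.11], [-2.88, 2.88]. Speed limits (rad/s): [2.39, 2.39, 3.01, 3.14, 3.14, 3.14].

INTERFACE

Orientations are given as a unit quaternion [w, x, y, z].
In Python, from rig import * gives the robot as it stands.
- The arm moves only by the tool servo_tool, never from a script. Its argument "commands" is a list of rows, each a list of 3 entries, a list of its own where there are three numbers: the gripper command: -1 is fully open, 1 is shut, values between are in proportion, then the shift along the tool's x, y, z in m, then the turn, a rotation vector about the tool's x, y, z in units of 6 degrees (1.0 is 6 degrees). In form: [[grip, [dx, dy, dz], [ax, ay, az]], ...]. A call has 1 to 10 rows; each row shifts and turns the commanded pose from where the row before left it, along the tool's axes as they then stand; what a row does not reach is not made up. A row lasts 1/12 s, in which the tool goes at most 41.7 mm and 7.16 degrees, less where a joint would pass 70% of its speed; a pose out of reach is approached as far as the arm can. A call is refused whole if a number of a shift passes 0.0417 or a number of a turn 1, either way. A call with a gripper value outside its range is refused whole. The fingers move at their own pace and stop on an object; "squeeze" is the grip in N (left out, the last holds). Time passes only in rows, so rows that do not move let the fingers close. It gives the time, the measured TCP pose, the force, the opening and the grip force at its end, in the units of the state.
- sense(): the state, without advancing time (a new reading comes with each control period).
- capture(name): name is "scene" or "top" or "wrist"; returns a dict with "pixels" (420x560x3 uint8, red, green, blue), "z_map" (420x560 float32, mm along the optical axis (not along the pixel's ray), 0 where there is no reading), "fx", "fy", "cx", "cy" (pixels), "rvec" (rotation vector, rad) and "tvec" (3), from world to camera coordinates, as OpenCV has them; the wrist camera has in their place "T_tool_cam" (4x4, takes a point from camera to tool coordinates, whose origin is the TCP and whose axes are the flange's). Camera axes: x right, y down, z forward; pixel columns grow to the right and rows downward; lengths in mm; the calibration is good to about 2 mm. The wrist camera is an equidistant fisheye: a pixel r from the principal point sees the ray r / f radians off the axis. A picture is of the moment at which its call begins: read the wrist's pose just before it.
- finish_job(): hands the job in; it is judged then, once.
The state is a dict: "time_s": time; "joints": joint angles; "dq": joint speeds; "tau": joint torques, N m; "eef_pos": TCP position; "ee_rot": TCP orientation; "force": force on the tool from outside, world axes, zero at the start; "wrist_torque": the same for the moment, N m; "grip_width": opening from 0.0 (shut) to 1.0 (fully open); "grip_force": force on a finger pad.
Only numpy, scipy, OpenCV 4.12 (cv2) and the standard library are available. Lean on these libraries where they do the work, as an engineer would, in place of code of your own. Each camera call takes 0.05 s, during which the arm holds its last target. There are 200 camera calls.

TASK

Take the orange driver out of its wooden holder, fit it fully into the square socket of the stop screw and turn it clockwise until the foot just drags on the setting block below: the block must be lightly held, yet still slide, and never be jammed; do not shift the block until the screw is set. Then draw the block about 2 cm towards the robot's side of the jig to prove the drag, leaving it under the foot with the driver standing in the screw. Leave the bin, offcut, tape measure and screw dish where they are.

Things in the scene. Friction and masses are not known exactly. Their poses are not given: they have to be found in the camera images.
- base: Plywood base plate of the jig, 220 x 130 x 12 mm, fixed; origin at the centre of its underside, on the bench. x runs along the setting block's channel (-x is the robot's side), z up. Two aluminium guide rails beside the block, 9 mm high and 70 mm long, about the middle. The screw axis stands at x = y = 0.
- stop: Blue steel bridge over the channel, fixed; same origin and axes as the base. Posts at y = +-48 mm (26 x 16 mm), crosspiece 30 x 116 mm from z = 70 to 82 mm. It carries the upright stop screw, below which a round rubber foot, 28 mm across, turns with it. The foot's gap over the block at the start is not known, about 1 to 6 mm: it must be felt.
- screw_axis (a point): Point on the screw's axis on top of the bridge, z = 82 mm. Clockwise from above = down, 3.8 mm per rad. Running friction up to 0.08 N m (about 0.02 read at rest between small steps), stays as left; over 15 N of axial push it may creep. Once the foot bears, load grows about 23 N and turning torque about 0.18 N m per further rad. Just dragging: about 6 N (under 3 N loose, over 12 N tight, 20 N jammed).
- screw_head (a point): Centre of the mouth of the square socket in the steel screw head (28 x 28 mm); it turns and sinks with the screw. x and y along the socket's sides, z up. Socket 13.5 mm square, 14 mm deep; its mouth is funnelled, 18.1 mm square narrowing over the top 4 mm.
- driver_grip (a point): Centre of the driver's orange handle: 26 x 26 mm square, 58 mm high, flat sides along its x and y axes, z up along the driver. The tip lies 63 mm below. 80 g. At the start the driver stands upright in a wooden holder 70 x 70 x 26 mm, its bit 18 mm deep in a loose square hole.
- driver_tip (a point): Centre of the end of the driver's square bit, 12 x 12 mm with a tapered end; the bit is 29 mm long to the collar under the handle. In the screw's socket it has about 0.12 rad of play each way.
- block: Setting block of brown wood with red ends, 190 (x) x 34 (y) x 30 (z) mm, about 130 g, flat in the channel under the foot; origin at the centre of its underside. Its ends stick out of the bridge both ways; the -x end can be gripped across its 34 mm width near its top (the base plate lies 30 mm below its top).
- driver: The driver as a whole (origin at its tip, same axes as driver_grip).
- block_center (a point): Centre of the setting block, half-way up.
- bin: Bystander: small blue parts bin, 93 x 71 x 51 mm, origin at its underside.
- offcut: Bystander: wood offcut, 75 x 83 x 40 mm, origin at its underside.
- tape_measure: Bystander: tape measure, 58 x 77 x 62 mm, origin at its underside.
- screw_dish: Bystander: round steel dish with screws, 86 mm across, 26 mm high, origin at its underside.

How it is judged:
By the outcome, as a careful person would: the job done as asked, in the order asked, and still so for the second after the job is handed in, with the robot touching nothing.
It also fails if it takes over 72 s, if anything falls off the work surface, if the arm or the gripper's body presses on something with over 40 N, if the wrist force passes 120 N, or if a joint passes its speed limit or range.

## Working session

There is one attempt and no reset: what is moved stays moved. The work goes in short steps, Python scripts to look and compute and a tool call to move; the robot and the scene stay as the last step left them, time stands still between calls to the robot, and variables do not carry over. Pictures are saved under pics/ and viewed, at most 10 in all, crops included, and the job is handed in when it is done.

Besides the shell and the picture viewer there is one more tool, called after ">>>" as name(argument=value, ...), one argument or row to a line, values as JSON. servo_tool: Moves the arm, as the interface text tells. Its arguments: {"type":"object","properties":{"commands":{"type":"array"},"squeeze":{"type":"number"}},"required":["commands"]}

```bash
ls; mkdir -p pics
python3 - <<'E'
from rig import *
import cv2,numpy as np
s=sense()
for k in ('time_s','eef_pos','ee_rot','force','wrist_torque','grip_width'): print(k,s[k])
a=capture("scene");b=capture("top")
np.savez('c0.npz',s=a['pixels'],t=b['pixels'],sz=a['z_map'],tz=b['z_map'])
import pickle;pickle.dump((a,b),open('c0.pkl','wb'))
for n,c in(('scene',a),('top',b)):
    cv2.imwrite(f'pics/{n}0.png',c['pixels'][:,:,::-1]); print(n,c['fx'],c['fy'],c['cx'],c['cy'],c['rvec'],c['tvec'])
E
```

```text
pics
time_s 0.0
eef_pos [174.34848283 494.93938578 230.74288783]
ee_rot [-2.46921056e-04  1.68604429e-01  9.85683594e-01 -5.80923568e-04]
force [ 0.01467728  1.30140416 -0.14457186]
wrist_torque [0.00714971 0.024012   0.03455895]
grip_width 1.0025309835392562
scene 397.9257405848796 397.9257405848796 275.2853489226584 209.52529959061275 [ 2.11318207 -0.71890411  0.39192697] [-522.25373807  180.4263842   758.62534811]
top 456.09533856789346 456.09533856789346 275.1410115090268 215.19319963212718 [ 2.13442796 -2.08362234  0.22143979] [-167.52413075  528.7988222  1210.54416408]
```

View pics/scene0.png

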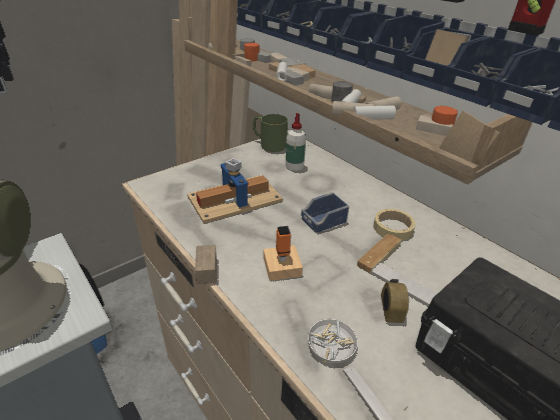

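View pics/top0.png

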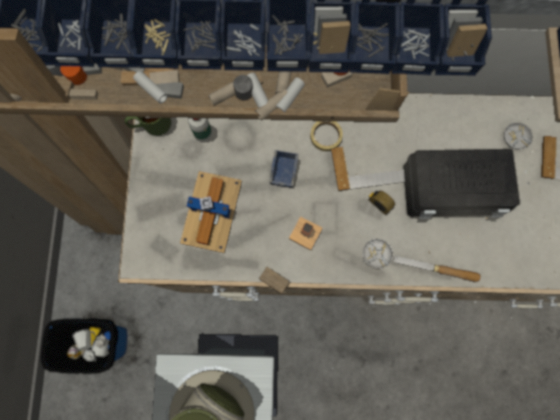

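Scene: the jig is at left (scene ~235,190; top ~210,210), with the steel screw head on the blue bridge at top (207,204). The driver is in its holder at scene (283,240), top (307,231). Offcut, bin, tape and dish are around them. Next I measure by colour.

```bash
cat > h.py <<'E'
import numpy as np,cv2,pickle
from scipy.spatial.transform import Rotation as R
def ray(c,uv):
    Rm=cv2.Rodrigues(np.array(c['rvec'],float))[0];o=-Rm.T@np.array(c['tvec'],float)
    uv=np.atleast_2d(uv).astype(float)
    d=np.c_[(uv[:,0]-c['cx'])/c['fx'],(uv[:,1]-c['cy'])/c['fy'],np.ones(len(uv))]@Rm
    return o,d
def onz(c,uv,z):
    o,d=ray(c,uv); return o+d*((z-o[2])/d[:,2])[:,None]
def cloud(c):
    v,u=np.mgrid[:420,:560]; o,d=ray(c,np.c_[u.ravel(),v.ravel()])
    return (o+d*c['z_map'].reshape(-1,1)).reshape(420,560,3)
def proj(c,p): return cv2.projectPoints(np.atleast_2d(np.array(p,float)),np.array(c['rvec'],float),np.array(c['tvec'],float),np.array([[c['fx'],0,c['cx']],[0,c['fy'],c['cy']],[0,0,1.]]),None)[0].reshape(-1,2)
E
python3 - <<'E'
from h import *
a,b=pickle.load(open('c0.pkl','rb'))
print(proj(b,[[174,495,231],[0,0,0]]))
for n,c,boxes in(('scene',a,dict(jig=(180,150,290,220),hold=(255,220,310,285))),('top',b,dict(jig=(175,165,245,255),hold=(285,212,325,255)))):
    P=cloud(c);hsv=cv2.cvtColor(c['pixels'],cv2.COLOR_RGB2HSV)
    for k,(x0,y0,x1,y1) in boxes.items():
        Q=P[y0:y1,x0:x1];H=hsv[y0:y1,x0:x1].astype(int)
        ms=dict(blue=(H[...,0]>100)&(H[...,0]<125)&(H[...,1]>140)) if k=='jig' else {}
        for lo,hi in((8,16),(18,30),(36,48),(60,75),(76,88),(90,140)):
            ms[f'z{lo}-{hi}']=(Q[...,2]>lo)&(Q[...,2]<hi)
        for m,M in ms.items():
            p=Q[M]; 
            if len(p)<8: continue
            r=cv2.minAreaRect(p[:,:2].astype(np.float32))
            print(n,k,m,len(p),p.mean(0).round(1),'z95',np.percentile(p[:,2],95).round(1),'rect',np.round(r[0],1),np.round(r[1],1),round(r[2],1))
# enlarged crops
s=a['pixels'][145:290,175:315];t=b['pixels'][165:260,170:330]
im=np.zeros((600,800,3),np.uint8)
im[:,:400]=0
s2=cv2.resize(s,None,fx=2.8,fy=2.8,interpolation=cv2.INTER_CUBIC);t2=cv2.resize(t,None,fx=2.5,fy=2.5,interpolation=cv2.INTER_CUBIC)
im[:s2.shape[0],:s2.shape[1]]=s2; im[:t2.shape[0],400:400+t2.shape[1]]=t2
cv2.imwrite('pics/crop0.png',im[:420,:,::-1])
E
```

```text
[[-18.1521872  348.27960318]
 [212.02313659 414.42812637]]
scene jig blue 204 [537.5   1.7  73. ] z95 84.6 rect [ 342.9 -328.3] [918.5  57.8] 60.0
scene jig z8-16 1189 [ 5.339e+02 -1.000e-01  1.300e+01] z95 15.2 rect [623.8  42.9] [398.6 201.7] 12.3
scene jig z18-30 323 [543.5  13.4  23.8] z95 29.0 rect [612.1  38.7] [318.4 108.4] 12.6
scene jig z36-48 621 [541.9  25.3  42.4] z95 45.5 rect [612.1  43.5] [316.5 112. ] 14.4
scene jig z60-75 79 [553.8  -1.7  66.1] z95 73.8 rect [645.   22.5] [112.6 233.1] 88.5
scene jig z76-88 247 [542.2   9.6  82.6] z95 86.4 rect [549.   25.2] [115.2  30.3] 79.3
scene jig z90-140 175 [547.5  23.1 107.7] z95 115.6 rect [549.9  25.2] [33.7 30.5] 9.8
scene hold z8-16 111 [ 483.7 -261.3   11.8] z95 15.3 rect [ 533.8 -206.4] [204.5  86. ] 43.0
scene hold z18-30 741 [ 484.7 -251.5   26.5] z95 28.9 rect [ 529.  -209.3] [194.8  87.1] 43.1
scene hold z36-48 16 [ 486.  -253.4   43.9] z95 47.6 rect [ 485.5 -253.5] [ 6.5 22.6] 51.2
scene hold z60-75 78 [ 484.1 -252.6   67.5] z95 73.6 rect [ 483.8 -249.1] [17.5 31.3] 32.5
scene hold z76-88 64 [ 483.7 -252.9   81.7]
[... 483 characters left out ...]

top jig z60-75 12 [537.1  25.4  70.3] z95 74.4 rect [540.1  29.6] [109.4  11.9] 81.0
top jig z76-88 323 [548.5  27.6  82. ] z95 86.1 rect [550.   29.9] [115.5  30. ] 79.1
top jig z90-140 144 [549.2  29.6 107.8] z95 116.3 rect [546.6  45.5] [30.6 64.8] 9.4
top hold z8-16 9 [ 474.9 -227.9   11.1] z95 15.1 rect [ 501.3 -222.1] [90.9 85.6] 72.9
top hold z18-30 466 [ 487.8 -240.8   25.9] z95 29.3 rect [ 490.7 -241.9] [70.  70.7] 63.8
top hold z60-75 10 [ 481.2 -237.7   67.3] z95 74.2 rect [ 480.3 -239.3] [27.3 10.5] 85.9
top hold z76-88 10 [ 479.3 -240.1   81.4] z95 84.7 rect [ 480.  -242.9] [11.1 27.1] 11.1
top hold z90-140 93 [ 489.3 -241.3  101.8] z95 106.9 rect [ 491. -242.] [25.8 26.1] 62.4
```

View pics/crop0.png

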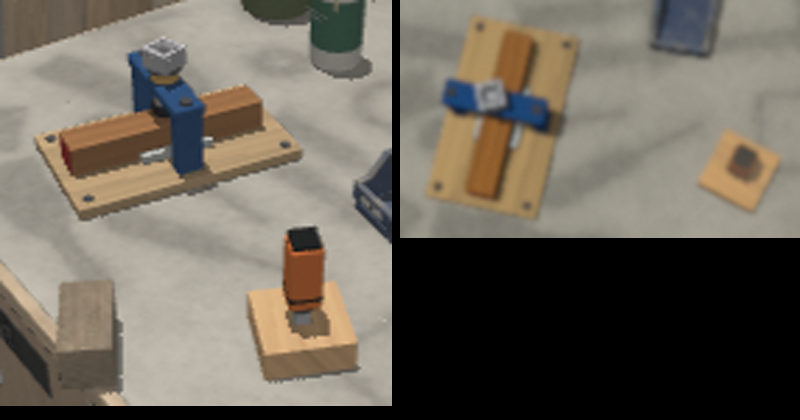

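The driver handle is at about (490,-243), yaw 64°, top at z≈102. The screw is at about (549,28) with jig yaw about -10.7°, the -x side facing the robot. I'll stop by the jig for one wrist look on the way.

>>> servo_tool(
  commands=[
    [-1,[-0.0266,-0.0217,0],[0,0,0]],
    [-1,[-0.0266,-0.0217,0],[0,0,0]],
    [-1,[-0.0266,-0.0217,0],[0,0,0]],
    [-1,[-0.0266,-0.0217,0],[0,0,0]],
    [-1,[-0.0266,-0.0217,0],[0,0,0]],
    [-1,[-0.0266,-0.0217,0],[0,0,0]],
    [-1,[-0.0266,-0.0217,0],[0,0,0]],
    [-1,[-0.0266,-0.0217,0],[0,0,0]],
  ],
)

```text
time_s: 0.77
eef_pos: [317.9, 259.2, 231.2]
ee_rot: [-0.0, 0.168, 0.986, -0.0]
force: [0.1, 0.2, -0.1]
grip_width: 1.002
grip_force: 0.0
```

>>> servo_tool(
  commands=[
    [-1,[-0.0266,-0.0217,0],[0,0,0]],
    [-1,[-0.0266,-0.0217,0],[0,0,0]],
    [-1,[-0.0266,-0.0217,0],[0,0,0]],
    [-1,[-0.0266,-0.0217,0],[0,0,0]],
    [-1,[-0.0266,-0.0217,0],[0,0,0]],
    [-1,[-0.0266,-0.0217,0],[0,0,0]],
    [-1,[-0.0266,-0.0217,0],[0,0,0]],
    [-1,[-0.0266,-0.0217,0],[0,0,0]],
    [-1,[0,0,0],[0,0,0]],
    [-1,[0,0,0],[0,0,0]],
  ],
)

```text
time_s: 1.6
eef_pos: [460.7, 25.1, 230.7]
ee_rot: [-0.001, 0.17, 0.985, 0.0]
force: [-0.8, 0.5, -0.2]
grip_width: 0.999
grip_force: 0.0
```

Run:
```python
import rig
from rig import *
import cv2,pickle,numpy as np
print([k for k in dir(rig) if not k.startswith('_')], getattr(rig,'grip_depth',None))
s=sense();w=capture('wrist');pickle.dump((s,w),open('w1.pkl','wb'))
print(s['time_s'],s['eef_pos'],s['ee_rot'],s['joints'],s['force'],s['wrist_torque']);print({k:v for k,v in w.items() if k not in('pixels','z_map')})
cv2.imwrite('pics/w1.png',w['pixels'][:,:,::-1])
```

```text
['PlanningError', 'capture', 'finish_job', 'grip_depth', 'sense'] 18.700000000000003
1.6 [460.72758695  25.13314048 230.70705589] [-6.53566689e-04  1.69880466e-01  9.85464458e-01  5.13550231e-05] [-2.00339800e-01  1.73378435e-01  1.67817345e+00  6.65188017e-05
  1.29135037e+00 -1.42973770e+00] [-0.78604098  0.54581122 -0.17205813] [0.02822533 0.0374105  0.02919728]
{'fx': 325.19226210127806, 'fy': 325.19226210127806, 'cx': 278.09390540547895, 'cy': 213.22665159020093, 'T_tool_cam': array([[ 8.03225805e-05, -9.56438880e-01, -2.91932635e-01,
         7.51709158e+01],
       [ 9.99999990e-01,  1.11156805e-04, -8.90346170e-05,
         1.60452392e-01],
       [ 1.17606468e-04, -2.91932624e-01,  9.56438879e-01,
        -1.42770385e+02],
       [ 0.00000000e+00,  0.00000000e+00,  0.00000000e+00,
         1.00000000e+00]])}
```

View pics/w1.png

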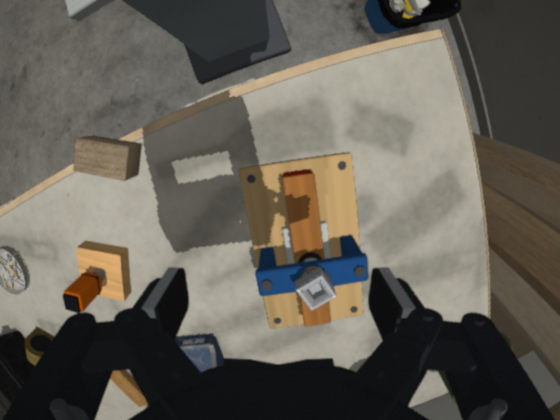

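The wrist view shows the jig, with the square screw head and socket at about (315,288), the bridge around it, and the block's near end at (298,175). The driver is at (82,290). Now I measure the head.

```bash
cat >> h.py <<'E'
def wpose(s):
    q=np.array(s['ee_rot']);T=np.eye(4);T[:3,:3]=R.from_quat(q[[1,2,3,0]]).as_matrix();T[:3,3]=s['eef_pos'];return T
def wdirs(w,uv):
    uv=np.atleast_2d(uv).astype(float);d=uv-[w['cx'],w['cy']];r=np.hypot(*d.T);t=r/w['fx'];k=np.where(r>0,np.sin(t)/np.maximum(r,1e-9),0)
    return np.c_[d*k[:,None],np.cos(t)]
def wonz(s,w,uv,z):
    T=wpose(s)@w['T_tool_cam'];d=wdirs(w,uv)@T[:3,:3].T;o=T[:3,3];return o+d*((z-o[2])/d[:,2])[:,None]
def wcloud(s,w):
    T=wpose(s)@w['T_tool_cam'];v,u=np.mgrid[:420,:560];d=wdirs(w,np.c_[u.ravel(),v.ravel()]);z=w['z_map'].reshape(-1,1)
    return ((d/d[:,2:]*z)@T[:3,:3].T+T[:3,3]).reshape(420,560,3)
E
python3 - <<'E'
from h import *
s,w=pickle.load(open('w1.pkl','rb'));P=wcloud(s,w)
def rect(p): 
    r=cv2.minAreaRect(p[:,:2].astype(np.float32));return np.round(r[0],1),np.round(r[1],1),round(r[2],1)
def box(u0,v0,u1,v1,lo,hi,n):
    Q=P[v0:v1,u0:u1].reshape(-1,3);p=Q[(Q[:,2]>lo)&(Q[:,2]<hi)];print(n,len(p),np.median(p,0).round(1),rect(p))
H=P[260:320,285:350,2];print(np.histogram(H[H>85],bins=np.arange(85,130,3)))
box(285,260,350,320,108,125,'head');box(250,240,375,305,78,88,'bridge')
box(230,150,370,330,36,48,'block');box(230,150,370,330,8,16,'base')
box(60,260,110,320,92,115,'handle');box(65,230,140,310,20,30,'holder')
crop=w['pixels'][258:318,280:350];cv2.imwrite('pics/w1c.png',cv2.resize(crop,None,fx=8,fy=8,interpolation=cv2.INTER_CUBIC)[:,:,::-1])
# tilt: base normal via bench height
print('bench z',np.median(P[200:240,380:460,2]))
E
```

```text
(array([  3,   0,  15,  97, 120, 103,  83,  87, 139, 521,  12,   0,   0,
         0]), array([ 85,  88,  91,  94,  97, 100, 103, 106, 109, 112, 115, 118, 121,
       124, 127]))
head 709 [548.6  31.3 113.2] (array([549.2,  31.3]), array([29.3, 28.8]), 13.5)
bridge 2286 [545.2  31.8  82. ] (array([548.9,  31.4]), array([116.1,  30.5]), 79.1)
block 3218 [507.1  38.3  42.1] (array([544.4,  29.5]), array([103.6, 187.7]), 57.8)
base 9464 [503.3  33.3  12.1] (array([549.2,  31.5]), array([130.6, 220.6]), 79.2)
handle 426 [ 487.9 -235.1  102.5] (array([ 489.8, -239.7]), array([26.3, 26.1]), 65.1)
holder 1633 [ 481.8 -230.2   26. ] (array([ 489.7, -240.6]), array([71.4, 70.9]), 63.1)
bench z 0.11329783087398937
```

View pics/w1c.png

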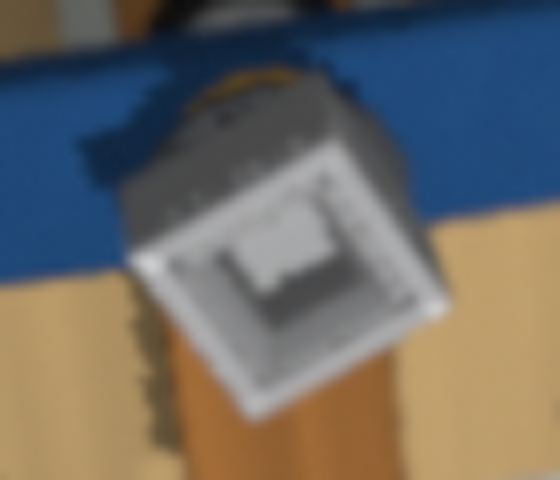

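>>> servo_tool(
  commands=[
    [-1,[-0.0146,-0.0301,0.009],[0,0,0]],
    [-1,[-0.0146,-0.0301,0.009],[0,0,0]],
    [-1,[-0.0146,-0.0301,0.009],[0,0,0]],
    [-1,[-0.0146,-0.0301,0.009],[0,0,0]],
    [-1,[-0.0146,-0.0301,0.009],[0,0,0]],
    [-1,[-0.0146,-0.0301,0.009],[0,0,0]],
    [-1,[-0.0146,-0.0301,0.009],[0,0,0]],
    [-1,[-0.0146,-0.0301,0.009],[0,0,0.5]],
    [-1,[0,0,0],[0,0,0.57]],
    [-1,[0,0,0],[0,0,0]],
  ],
)

```text
time_s: 2.48
eef_pos: [490.4, -239.6, 158.6]
ee_rot: [-0.001, 0.225, 0.974, 0.0]
force: [1.5, 0.1, 0.4]
grip_width: 1.001
grip_force: 0.0
```

Run:
```python
from rig import *
from h import *
s1,w1=pickle.load(open('w1.pkl','rb'))
c=np.array([[145,258],[335,145],[445,305],[258,415]])/8-.5+[280,258]
p=wonz(s1,w1,c,113)[:,:2];print('head',p.round(1).tolist(),p.mean(0));e=np.roll(p,-1,0)-p;print(np.hypot(*e.T),np.degrees(np.arctan2(e[:,1],e[:,0]))%90)
s=sense();w=capture('wrist');pickle.dump((s,w),open('w2.pkl','wb'))
print(s['time_s'],s['eef_pos'],s['joints'],np.degrees(R.from_matrix(wpose(s)[:3,:3]).as_euler('zyx')))
P=wcloud(s,w);T=wpose(s)
def rr(lo,hi):
    M=(P[...,2]>lo)&(P[...,2]<hi)&(np.hypot(P[...,0]-490,P[...,1]+241)<60);p=P[M];r=cv2.minAreaRect(p[:,:2].astype(np.float32))
    return len(p),np.median(p,0).round(1),r
n,m,r=rr(94,110);print(n,m,r, 'in tool',np.linalg.inv(T)@[*r[0],100,1]);print(rr(20,30))
print('tool y angle',np.degrees(np.arctan2(T[1,1],T[0,1])))
```

```text
head [[540.2, 16.1], [533.6, 41.0], [558.9, 47.3], [565.9, 22.0]] [549.62351857  31.61273854]
[25.76155531 26.08102598 26.1879696  26.33744257] [14.86454678 13.80462082 15.40109031 12.88946393]
2.4833 [ 490.44158054 -239.55891952  158.57681308] [-6.69178299e-01  4.24874953e-01  1.53621814e+00  2.01995053e-04
  1.18210072e+00 -1.78642704e+00] [-1.54009206e+02 -6.53097377e-02 -1.79934690e+02]
1420 [ 487.7 -239.7  103.8] ((489.3334045410156, -240.46337890625), (25.934436798095703, 24.468870162963867), 63.68772506713867) in tool [ 0.51046495 -1.32937522 58.57696918  1.        ]
(4453, array([ 479.6, -233.6,   26.2]), ((490.14434814453125, -241.3100128173828), (69.94126892089844, 70.92267608642578), 63.48005676269531))
tool y angle 64.0092199872603
```

>>> servo_tool(
  commands=[
    [-1,[0.0005,-0.001,0.026],[0,0,0]],
    [-1,[0,0,0.026],[0,0,0]],
    [-1,[0,0,0.026],[0,0,0]],
    [-1,[0,0,0.026],[0,0,0]],
    [-1,[0,0,0],[0,0,0]],
    [1,[0,0,0],[0,0,0]],
    [1,[0,0,0],[0,0,0]],
    [1,[0,0,0],[0,0,0]],
    [1,[0,0,0],[0,0,0]],
    [1,[0,0,0],[0,0,0]],
  ],
  squeeze=60,
)

```text
time_s: 3.37
eef_pos: [490.1, -240.6, 56.4]
ee_rot: [0.001, 0.223, 0.975, -0.0]
force: [-1.3, 1.1, 10.4]
grip_width: 0.299
grip_force: 21.2
```

>>> servo_tool(
  commands=[
    [1,[0,0,0],[0,0,0]],
    [1,[0,0,0],[0,0,0]],
    [1,[0,0,0],[0,0,0]],
  ],
)

```text
time_s: 3.62
eef_pos: [490.2, -240.7, 56.5]
ee_rot: [0.001, 0.224, 0.975, -0.0]
force: [-2.0, 0.6, 7.2]
grip_width: 0.296
grip_force: 58.4
```

>>> servo_tool(
  commands=[
    [1,[0,0,-0.01],[0,0,0]],
    [1,[0,0,-0.02],[0,0,0]],
    [1,[0,0,-0.03],[0,0,0]],
    [1,[0,0,-0.03],[0,0,0]],
    [1,[0,0,-0.03],[0,0,0]],
    [1,[0,0,-0.03],[0,0,0]],
    [1,[0.0073,0.0301,0],[0,0,0]],
    [1,[0.0073,0.0301,0],[0,0,0]],
    [1,[0.0073,0.0301,0],[0,0,0]],
  ],
)

```text
time_s: 4.37
eef_pos: [509.3, -148.6, 206.4]
ee_rot: [0.001, 0.224, 0.975, -0.0]
force: [0.7, 0.3, -0.6]
grip_width: 0.299
grip_force: 59.3
```

>>> servo_tool(
  commands=[
    [1,[0.0073,0.0301,0],[0,0,0]],
    [1,[0.0073,0.0301,0],[0,0,0]],
    [1,[0.0073,0.0301,0],[0,0,0]],
    [1,[0.0073,0.0301,0],[0,0,0]],
    [1,[0.0073,0.0301,0],[0,0,0]],
    [1,[0.0073,0.0301,0],[0,0,0]],
    [1,[0,0,0],[0,0,-0.95]],
    [1,[0,0,0],[0,0,-0.95]],
    [1,[0,0,0],[0,0,-0.95]],
    [1,[0,0,0],[0,0,-0.95]],
  ],
)

```text
time_s: 5.2
eef_pos: [548.5, 32.3, 205.9]
ee_rot: [0.0, 0.024, 1.0, -0.0]
force: [0.4, 0.1, -0.2]
grip_width: 0.297
grip_force: 59.4
```

>>> servo_tool(
  commands=[
    [1,[0,0,0],[0,0,-0.95]],
    [1,[0,0,0],[0,0,-0.95]],
    [1,[0,0,0],[0,0,-0.95]],
    [1,[0,0,0],[0,0,0]],
    [1,[0,0,0],[0,0,0]],
  ],
)

```text
time_s: 5.62
eef_pos: [548.5, 32.1, 205.7]
ee_rot: [0.0, -0.121, 0.993, -0.0]
force: [-0.5, -0.3, -0.9]
grip_width: 0.297
grip_force: 59.4
```

Run:
```python
from rig import *
from h import *
s=sense();w=capture('wrist');pickle.dump((s,w),open('w3.pkl','wb'));a=capture('scene');b=capture('top');pickle.dump((a,b),open('c3.pkl','wb'))
T=wpose(s);print(s['time_s'],s['eef_pos'],s['joints'],s['force'],s['wrist_torque'],'ty',np.degrees(np.arctan2(T[1,1],T[0,1])),T[:3,2])
im=np.zeros((420,800,3),np.uint8);im[:,:480]=w['pixels'][:,40:520]
c=cv2.resize(a['pixels'][90:230,170:277],None,fx=3,fy=3,interpolation=cv2.INTER_CUBIC);im[:,480:800]=c[:420,:320]
cv2.imwrite('pics/w3.png',im[:,:,::-1])
```

```text
5.6167 [548.5496417   32.09452392 205.74201755] [-1.54807281e-01  3.86685697e-01  1.46254570e+00 -3.49881938e-05
  1.29216191e+00 -1.96821585e+00] [-0.51809795 -0.28001001 -0.89155538] [-0.00210386  0.00903369  0.02308389] ty 103.90120815918289 [ 1.91781812e-04 -6.39745996e-05 -9.99999980e-01]
```

View pics/w3.png

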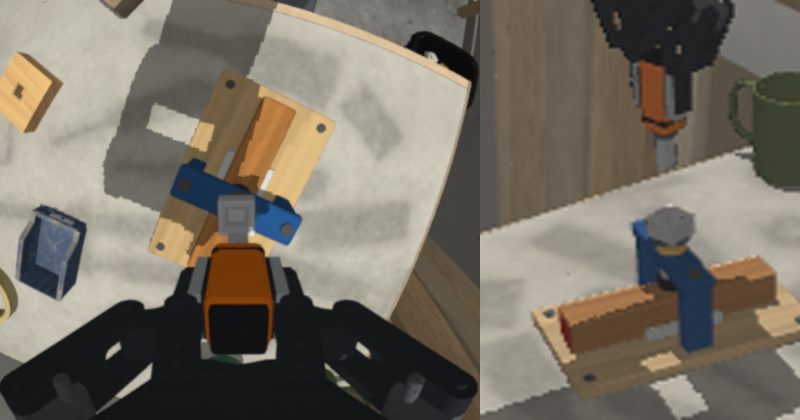

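The driver is held upright above the head. The head (picture ~237,215) lies square to the driver. I check the bit's axis against the head numerically.

Run:
```python
from h import *
s,w=pickle.load(open('w3.pkl','rb'));a,b=pickle.load(open('c3.pkl','rb'));T=wpose(s);Ti=np.linalg.inv(T)
for n,P in(('wrist',wcloud(s,w)),('scene',cloud(a)),('top',cloud(b))):
    for lo,hi in((110,118),(150,158),(158,166),(166,174),(174,182),(190,200),(205,215),(225,240),(240,255)):
        M=(P[...,2]>lo)&(P[...,2]<hi)&(np.hypot(P[...,0]-549,P[...,1]-31)<25);p=P[M]
        if len(p)<4: continue
        q=(np.c_[p,np.ones(len(p))]@Ti.T)[:,:3]
        print(n,lo,len(p),'tool x',np.percentile(q[:,0],[3,50,97]).round(1),'y',np.percentile(q[:,1],[3,50,97]).round(1))
```

```text
wrist 110 951 tool x [-13.4   1.1  13.1] y [-14.   -1.1  12.6]
wrist 158 50 tool x [5.1 5.5 5.8] y [-4.7  0.5  5.9]
wrist 166 103 tool x [5.  5.4 5.9] y [-5.4  0.5  6.2]
wrist 174 49 tool x [5.1 5.5 5.9] y [-5.   0.5  5.9]
wrist 190 176 tool x [11.4 12.4 12.9] y [-10.2   0.5  11.1]
wrist 205 600 tool x [ 7.3 12.3 13.2] y [-21.1   0.5  18.6]
wrist 225 1874 tool x [ 7.3 11.9 13.1] y [-23.3  -0.7  19.8]
wrist 240 5747 tool x [-9.   7.4 13.1] y [-18.4   0.1  16.7]
scene 110 79 tool x [-12.6   1.   13.6] y [-19.3  -4.9   7.8]
scene 158 13 tool x [-6.4  2.3  5.6] y [-9.4 -7.3  0.5]
scene 166 22 tool x [-6.3  4.2  6.6] y [-10.3  -7.6   0.2]
scene 174 23 tool x [-7.2  3.4  6.8] y [-9.5 -7.3  3.2]
scene 190 36 tool x [-10.9   8.7  13.2] y [-16.6 -12.3   4.7]
scene 205 52 tool x [-2.5 11.6 13.8] y [-22.5  -9.9  13.2]
scene 225 95 tool x [ 6.5 11.5 13.9] y [-24.4  -6.5  18.1]
scene 240 113 tool x [-6.8 10.7 13.6] y [-21.7  -0.7  18. ]
top 110 53 tool x [-14.5   5.6  13.2] y [-16.1  -9.4   8.7]
top 205 5 tool x [ 6.3  9.4 10.8] y [-23.4 -19.8 -13. ]
```

>>> servo_tool(
  commands=[
    [1,[0.0002,-0.0006,0.013],[0,0,0]],
    [1,[0.0002,-0.0005,0.013],[0,0,0]],
    [1,[0,0,0.013],[0,0,0]],
    [1,[0,0,0.003],[0,0,0]],
    [1,[0,0,0.003],[0,0,0]],
    [1,[0,0,0],[0,0,0]],
  ],
)

```text
time_s: 6.27
eef_pos: [548.6, 30.9, 160.3]
ee_rot: [-0.0, -0.122, 0.993, 0.0]
force: [-0.9, 0.6, 0.0]
grip_width: 0.299
grip_force: 59.4
```

>>> servo_tool(
  commands=[
    [1,[0,0,0.003],[0,0,0]],
    [1,[0,0,0],[0,0,0]],
  ],
)

```text
time_s: 6.43
eef_pos: [548.6, 30.9, 157.4]
ee_rot: [0.0, -0.122, 0.992, -0.0]
force: [-0.4, -0.8, -0.9]
grip_width: 0.299
grip_force: 59.4
```

>>> servo_tool(
  commands=[
    [1,[0,0,0.003],[0,0,0]],
    [1,[0,0,0],[0,0,0]],
  ],
)

```text
time_s: 6.6
eef_pos: [548.4, 30.9, 154.1]
ee_rot: [-0.0, -0.122, 0.992, 0.0]
force: [-0.6, -0.1, -0.4]
grip_width: 0.297
grip_force: 59.4
```

>>> servo_tool(
  commands=[
    [1,[0,0,0.002],[0,0,0]],
    [1,[0,0,0],[0,0,0]],
  ],
)

```text
time_s: 6.77
eef_pos: [548.4, 30.9, 152.1]
ee_rot: [-0.0, -0.122, 0.992, 0.0]
force: [0.3, -0.1, -0.8]
grip_width: 0.3
grip_force: 59.4
```

>>> servo_tool(
  commands=[
    [1,[0,0,0.002],[0,0,0]],
    [1,[0,0,0],[0,0,0]],
  ],
)

```text
time_s: 6.93
eef_pos: [548.4, 30.9, 150.0]
ee_rot: [-0.0, -0.122, 0.992, 0.0]
force: [-1.0, -0.2, -1.9]
grip_width: 0.295
grip_force: 59.4
```

>>> servo_tool(
  commands=[
    [1,[0,0,0.001],[0,0,0]],
    [1,[0,0,0],[0,0,0]],
  ],
)

```text
time_s: 7.1
eef_pos: [548.5, 30.9, 149.2]
ee_rot: [-0.0, -0.122, 0.992, 0.0]
force: [0.6, -0.4, -0.9]
grip_width: 0.297
grip_force: 59.4
```

>>> servo_tool(
  commands=[
    [1,[0,0,0.0007],[0,0,0]],
    [1,[0,0,0],[0,0,0]],
  ],
)

```text
time_s: 7.27
eef_pos: [548.5, 30.9, 148.5]
ee_rot: [-0.0, -0.122, 0.992, 0.0]
force: [0.3, -0.0, -1.2]
grip_width: 0.299
grip_force: 59.4
```

>>> servo_tool(
  commands=[
    [1,[0,0,0.0007],[0,0,0]],
    [1,[0,0,0],[0,0,0]],
  ],
)

```text
time_s: 7.43
eef_pos: [548.6, 30.9, 148.1]
ee_rot: [0.0, -0.122, 0.992, -0.0]
force: [-1.7, 0.1, 1.1]
grip_width: 0.3
grip_force: 59.8
```

>>> servo_tool(
  commands=[
    [1,[0,0,0.0007],[0,0,0]],
    [1,[0,0,0],[0,0,0]],
  ],
)

```text
time_s: 7.6
eef_pos: [548.8, 30.9, 147.9]
ee_rot: [0.0, -0.122, 0.992, -0.0]
force: [-2.4, 0.0, 5.9]
grip_width: 0.299
grip_force: 60.5
```

>>> servo_tool(
  commands=[
    [1,[0,0,0],[0,0,0.5]],
    [1,[0,0,0],[0,0,0.5]],
    [1,[0,0,0.0002],[0,0,0.5]],
    [1,[0,0,0.0002],[0,0,0.5]],
    [1,[0,0,0],[0,0,0]],
    [1,[0,0,0],[0,0,0]],
  ],
)

```text
time_s: 8.1
eef_pos: [549.2, 31.0, 147.7]
ee_rot: [0.001, -0.018, 1.0, -0.0]
force: [-0.5, 0.7, 5.2]
grip_width: 0.301
grip_force: 60.3
```

```bash
cat > st.py <<'E'
from rig import *
from h import *
s=sense();T=wpose(s);print(s['time_s'],np.round(s['eef_pos'],2),'F',np.round(s['force'],2),'M',np.round(s['wrist_torque'],3),'ty',round(np.degrees(np.arctan2(T[1,1],T[0,1])),2),'q6',s['joints'][5],'tau6',s['tau'][5])
E
python3 st.py
```

```text
8.1 [549.18  31.   147.73] F [-0.48  0.72  5.23] M [0.156 0.011 0.015] ty 92.06 q6 -1.7636817533366835 tau6 0.12949597556144
```

```bash
cat > av.py <<'E'
from rig import *
from h import *
L=[]
for i in range(5):
    s=sense();L.append(np.r_[s['force'],s['wrist_torque']]);capture('top')
s=sense();L.append(np.r_[s['force'],s['wrist_torque']]);L=np.array(L);T=wpose(s)
print(round(s['time_s'],2),np.round(s['eef_pos'],2),'F',L[:,:3].mean(0).round(2),'Mz',L[:,5].mean().round(4),'sd',L[:,5].std().round(4),'ty',round(np.degrees(np.arctan2(T[1,1],T[0,1])),2),'tau6',round(s['tau'][5],3))
E
python3 av.py
```

```text
8.35 [549.16  31.01 147.75] F [-0.06  0.95  5.96] Mz -0.0029 sd 0.0238 ty 92.07 tau6 0.019
```

>>> servo_tool(
  commands=[
    [1,[0,0,0.0002],[0,0,0.5]],
    [1,[0,0,0.0002],[0,0,0.5]],
    [1,[0,0,0],[0,0,0]],
  ],
)

```text
time_s: 8.6
eef_pos: [549.2, 31.1, 147.3]
ee_rot: [0.001, 0.036, 0.999, 0.0]
force: [-0.5, 1.8, 6.3]
grip_width: 0.296
grip_force: 60.3
```

```bash
python3 av.py
```

```text
8.85 [549.18  31.06 147.37] F [-0.06  1.57  5.97] Mz 0.0462 sd 0.0359 ty 86.07 tau6 0.02
```

>>> servo_tool(
  commands=[
    [1,[0,0,0.0002],[0,0,0.5]],
    [1,[0,0,0.0002],[0,0,0.5]],
    [1,[0,0,0],[0,0,0]],
  ],
)

```text
time_s: 9.1
eef_pos: [549.2, 31.1, 147.0]
ee_rot: [0.001, 0.088, 0.996, 0.0]
force: [0.4, 1.6, 6.7]
grip_width: 0.296
grip_force: 60.3
```

```bash
python3 av.py
```

```text
9.35 [549.18  31.1  146.92] F [0.14 1.5  5.79] Mz 0.0386 sd 0.0091 ty 80.07 tau6 0.02
```

>>> servo_tool(
  commands=[
    [1,[0,0,0.0002],[0,0,0.5]],
    [1,[0,0,0.0002],[0,0,0.5]],
    [1,[0,0,0],[0,0,0]],
  ],
)

```text
time_s: 9.6
eef_pos: [549.2, 31.2, 146.5]
ee_rot: [0.001, 0.14, 0.99, 0.0]
force: [0.1, 2.0, 6.2]
grip_width: 0.294
grip_force: 60.3
```

```bash
sed -i 's/range(5)/range(6)/' av.py; python3 av.py
```

```text
9.9 [549.2   31.16 146.53] F [-0.1   1.6   5.78] Mz 0.0286 sd 0.0325 ty 74.07 tau6 0.02
```

>>> servo_tool(
  commands=[
    [1,[0,0,0.0002],[0,0,0.5]],
    [1,[0,0,0.0002],[0,0,0.5]],
    [1,[0,0,0],[0,0,0]],
  ],
)

```text
time_s: 10.15
eef_pos: [549.3, 31.2, 146.2]
ee_rot: [0.001, 0.192, 0.981, 0.0]
force: [-0.1, 1.8, 5.2]
grip_width: 0.3
grip_force: 60.3
```

```bash
python3 av.py
```

```text
10.45 [549.25  31.19 146.15] F [0.52 1.76 5.54] Mz 0.0339 sd 0.0267 ty 68.07 tau6 0.021
```

>>> servo_tool(
  commands=[
    [1,[0,0,0.0002],[0,0,0.5]],
    [1,[0,0,0.0002],[0,0,0.5]],
    [1,[0,0,0],[0,0,0]],
    [1,[0,0,0],[0,0,0]],
  ],
)

```text
time_s: 10.78
eef_pos: [549.3, 31.2, 145.8]
ee_rot: [0.001, 0.241, 0.97, 0.001]
force: [-0.7, 2.3, 5.4]
grip_width: 0.298
grip_force: 60.2
```

```bash
python3 av.py
```

```text
11.08 [549.29  31.23 145.78] F [0.15 2.29 5.5 ] Mz 0.0244 sd 0.0141 ty 62.07 tau6 0.021
```

>>> servo_tool(
  commands=[
    [1,[0,0,0.0002],[0,0,0.5]],
    [1,[0,0,0.0002],[0,0,0.5]],
    [1,[0,0,0],[0,0,0]],
    [1,[0,0,0],[0,0,0]],
  ],
)

```text
time_s: 11.42
eef_pos: [549.3, 31.3, 145.4]
ee_rot: [0.001, 0.292, 0.956, 0.001]
force: [1.9, 2.0, 5.5]
grip_width: 0.304
grip_force: 60.2
```

```bash
python3 av.py
```

```text
11.72 [549.33  31.24 145.37] F [0.86 2.4  5.48] Mz 0.0117 sd 0.0284 ty 56.07 tau6 0.022
```

>>> servo_tool(
  commands=[
    [1,[0,0,0.0002],[0,0,0.5]],
    [1,[0,0,0.0002],[0,0,0.5]],
    [1,[0,0,0],[0,0,0]],
    [1,[0,0,0],[0,0,0]],
  ],
)

```text
time_s: 12.05
eef_pos: [549.4, 31.3, 145.0]
ee_rot: [0.001, 0.342, 0.94, 0.001]
force: [1.6, 2.6, 5.5]
grip_width: 0.297
grip_force: 60.2
```

```bash
python3 av.py
```

```text
12.35 [549.38  31.27 144.99] F [1.33 2.39 5.3 ] Mz 0.0204 sd 0.0169 ty 50.07 tau6 0.022
```

>>> servo_tool(
  commands=[
    [1,[0,0,0.0002],[0,0,0.5]],
    [1,[0,0,0.0002],[0,0,0.5]],
    [1,[0,0,0],[0,0,0]],
    [1,[0,0,0],[0,0,0]],
  ],
)

```text
time_s: 12.68
eef_pos: [549.4, 31.3, 144.6]
ee_rot: [0.001, 0.39, 0.921, 0.001]
force: [1.7, 3.3, 4.7]
grip_width: 0.293
grip_force: 60.2
```

```bash
python3 av.py
```

```text
12.98 [549.43  31.3  144.58] F [1.4  2.52 5.23] Mz 0.0206 sd 0.0168 ty 44.07 tau6 0.022
```

>>> servo_tool(
  commands=[
    [1,[0,0,0.0002],[0,0,0.5]],
    [1,[0,0,0.0002],[0,0,0.5]],
    [1,[0,0,0],[0,0,0]],
    [1,[0,0,0],[0,0,0]],
  ],
)

```text
time_s: 13.32
eef_pos: [549.5, 31.3, 144.2]
ee_rot: [0.001, 0.438, 0.899, 0.001]
force: [2.0, 3.2, 5.2]
grip_width: 0.301
grip_force: 60.2
```

```bash
python3 av.py
```

```text
13.62 [549.46  31.31 144.18] F [1.97 2.52 4.95] Mz 0.0141 sd 0.0329 ty 38.07 tau6 0.023
```

>>> servo_tool(
  commands=[
    [1,[0,0,0.0002],[0,0,0.5]],
    [1,[0,0,0.0002],[0,0,0.5]],
    [1,[0,0,0],[0,0,0]],
    [1,[0,0,0],[0,0,0]],
    [1,[0,0,0],[0,0,0]],
  ],
)

```text
time_s: 14.03
eef_pos: [549.5, 31.3, 143.8]
ee_rot: [0.001, 0.484, 0.875, 0.001]
force: [1.6, 2.6, 5.2]
grip_width: 0.297
grip_force: 60.2
```

```bash
python3 av.py
```

```text
14.33 [549.52  31.32 143.81] F [1.67 2.63 4.96] Mz 0.0191 sd 0.0328 ty 32.06 tau6 0.023
```

>>> servo_tool(
  commands=[
    [1,[0,0,0.0002],[0,0,0.5]],
    [1,[0,0,0.0002],[0,0,0.5]],
    [1,[0,0,0],[0,0,0]],
    [1,[0,0,0],[0,0,0]],
    [1,[0,0,0],[0,0,0]],
  ],
)

```text
time_s: 14.75
eef_pos: [549.6, 31.3, 143.4]
ee_rot: [0.001, 0.529, 0.848, 0.001]
force: [2.7, 3.1, 5.2]
grip_width: 0.299
grip_force: 60.2
```

```bash
python3 av.py
```

```text
15.05 [549.57  31.3  143.41] F [2.2  3.06 5.76] Mz 0.0096 sd 0.0334 ty 26.07 tau6 0.023
```

>>> servo_tool(
  commands=[
    [1,[0,0,0.0002],[0,0,0.5]],
    [1,[0,0,0.0002],[0,0,0.5]],
    [1,[0,0,0],[0,0,0]],
    [1,[0,0,0],[0,0,0]],
    [1,[0,0,0],[0,0,0]],
  ],
)

```text
time_s: 15.47
eef_pos: [549.6, 31.3, 143.0]
ee_rot: [0.001, 0.573, 0.82, 0.001]
force: [4.2, 2.8, 5.4]
grip_width: 0.292
grip_force: 60.2
```

```bash
python3 av.py
```

```text
15.77 [549.65  31.28 143.05] F [2.42 2.58 5.09] Mz 0.0217 sd 0.0471 ty 20.08 tau6 0.032
```

Torque began to rise at ty≈23°. I go on in 3° steps.

>>> servo_tool(
  commands=[
    [1,[0,0,0.0002],[0,0,0.5]],
    [1,[0,0,0],[0,0,0]],
    [1,[0,0,0],[0,0,0]],
    [1,[0,0,0],[0,0,0]],
  ],
)

```text
time_s: 16.1
eef_pos: [549.7, 31.3, 142.9]
ee_rot: [0.001, 0.594, 0.804, 0.001]
force: [2.4, 2.4, 5.6]
grip_width: 0.299
grip_force: 60.3
```

```bash
python3 av.py
```

```text
16.4 [549.66  31.27 142.87] F [2.41 2.91 5.59] Mz 0.0327 sd 0.0246 ty 17.08 tau6 0.045
```

>>> servo_tool(
  commands=[
    [1,[0,0,0.0002],[0,0,0.5]],
    [1,[0,0,0],[0,0,0]],
    [1,[0,0,0],[0,0,0]],
    [1,[0,0,0],[0,0,0]],
  ],
)

```text
time_s: 16.73
eef_pos: [549.7, 31.3, 142.7]
ee_rot: [0.001, 0.615, 0.788, 0.001]
force: [2.6, 3.9, 5.5]
grip_width: 0.298
grip_force: 60.3
```

```bash
python3 av.py
```

```text
17.03 [549.74  31.25 142.74] F [2.68 2.89 6.01] Mz 0.0601 sd 0.0373 ty 14.08 tau6 0.053
```

>>> servo_tool(
  commands=[
    [1,[0,0,0.0002],[0,0,0.5]],
    [1,[0,0,0.0001],[0,0,0.3]],
    [1,[0,0,0],[0,0,0]],
    [1,[0,0,0],[0,0,0]],
    [1,[0,0,0],[0,0,0]],
  ],
)

```text
time_s: 17.45
eef_pos: [549.8, 31.3, 142.5]
ee_rot: [0.001, 0.648, 0.762, 0.002]
force: [2.7, 2.8, 6.7]
grip_width: 0.301
grip_force: 60.3
```

```bash
python3 av.py
```

```text
17.75 [549.77  31.26 142.48] F [2.73 2.7  6.11] Mz 0.0635 sd 0.0285 ty 9.28 tau6 0.071
```

Load is about 6 N by both torque and angle. I release, rise, and locate the block's near end from the earlier cloud.

>>> servo_tool(
  commands=[
    [0.2,[0,0,0],[0,0,0]],
    [0.1,[0,0,0],[0,0,0]],
    [-1,[0,0,0],[0,0,0]],
    [-1,[0,0,0],[0,0,0]],
    [-1,[0,0,0],[0,0,0]],
    [-1,[0,0,0],[0,0,0]],
    [-1,[0,0,0],[0,0,0]],
    [-1,[0,0,-0.01],[0,0,0]],
    [-1,[0,0,-0.03],[0,0,0]],
    [-1,[0,0,-0.04],[0,0,0]],
  ],
)

```text
time_s: 18.58
eef_pos: [547.3, 31.1, 220.7]
ee_rot: [-0.002, 0.648, 0.762, -0.001]
force: [1.0, -0.2, -0.9]
grip_width: 0.999
grip_force: 0.0
```

>>> servo_tool(
  commands=[
    [-1,[0,0,-0.035],[0,0,0]],
    [-1,[0,0,0],[0,0,0]],
  ],
)

```text
time_s: 18.75
eef_pos: [550.6, 30.7, 264.3]
ee_rot: [0.005, 0.648, 0.762, 0.003]
force: [0.5, 0.0, 0.8]
grip_width: 0.996
grip_force: 0.0
```

Run:
```python
from rig import *
from h import *
yaw=np.radians(-10.8);ex=np.array([np.cos(yaw),np.sin(yaw)]);ey=np.array([-ex[1],ex[0]]);c=np.array([549.2,31.4])
def blk(P,n):
    d=P[...,:2]-c;x=d@ex;y=d@ey;M=(P[...,2]>37)&(P[...,2]<47)&(abs(x)<125)&(x<-20)&(abs(y)<30);print(n,M.sum(),'x',np.percentile(x[M],[0.5,50]).round(1) if M.sum() else '','y',np.percentile(y[M],[2,50,98]).round(1) if M.sum() else '', np.median(P[M],0).round(1))
s,w=pickle.load(open('w1.pkl','rb'));blk(wcloud(s,w),'w1')
s=sense();w=capture('wrist');a=capture('scene');pickle.dump((s,w,a),open('w4.pkl','wb'));T=wpose(s)
print(s['time_s'],s['eef_pos'],s['joints'],'ty',np.degrees(np.arctan2(T[1,1],T[0,1])))
P=wcloud(s,w);blk(P,'w4')
M=(P[...,2]>150)&(P[...,2]<215)&(np.hypot(P[...,0]-549,P[...,1]-31)<30);p=P[M];print(len(p),'top',np.percentile(p[:,2],98),p.mean(0))
t=p[p[:,2]>np.percentile(p[:,2],98)-5];print(cv2.minAreaRect(t[:,:2].astype(np.float32)))
im=np.zeros((420,800,3),np.uint8);im[:,:480]=w['pixels'][:,40:520]
q=cv2.resize(a['pixels'][90:230,170:277],None,fx=3,fy=3,interpolation=cv2.INTER_CUBIC);im[:,480:800]=q[:420,:320]
cv2.imwrite('pics/w4.png',im[:,:,::-1])
```

```text
w1 2191 x [-98.3 -61.5] y [-16.   -0.2  15.6] [488.7  42.6  42.2]
18.75 [550.59941298  30.69802138 264.26606854] [-1.56768459e-01  3.43640851e-01  1.36949271e+00 -5.91955802e-05
  1.41579176e+00 -3.18781455e-01] ty 9.284548557375407
w4 1997 x [-97.9 -58.7] y [-16.    0.6  16.7] [491.7  43.1  42.1]
1528 top 191.40582443719057 [548.94256279  35.60218086 184.00619484]
((550.0018310546875, 31.544958114624023), (22.475500106811523, 22.89618682861328), 12.033947944641113)
```

View pics/w4.png

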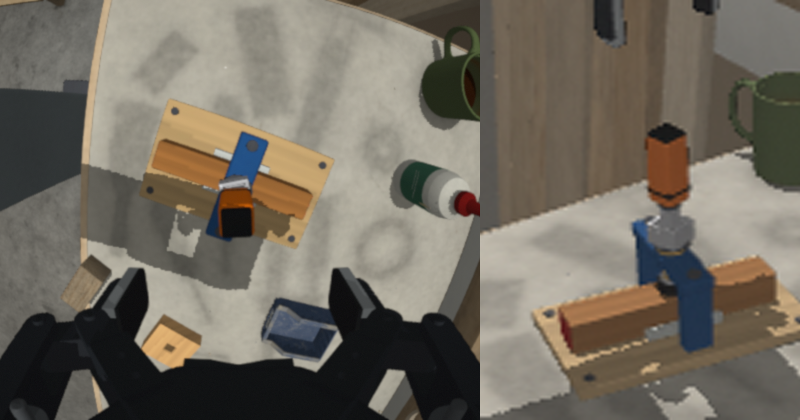

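The driver stands upright in the screw (orange handle at scene inset ~(667,170)) and the block looks untouched. Now over the near end of the block, fingers across it.

>>> servo_tool(
  commands=[
    [-1,[0.0096,-0.0258,0],[0,0,0]],
    [-1,[0.0096,-0.0258,0],[0,0,0]],
    [-1,[0.0096,-0.0258,0],[0,0,0]],
    [-1,[0,0,0],[0,0,-0.97]],
    [-1,[0,0,0],[0,0,-0.97]],
    [-1,[0,0,0],[0,0,-0.97]],
    [-1,[0,0,0],[0,0,-0.97]],
    [-1,[0,0,0],[0,0,-0.97]],
    [-1,[0,0,0],[0,0,-0.97]],
  ],
)

```text
time_s: 19.6
eef_pos: [466.9, 47.0, 255.2]
ee_rot: [-0.001, 0.387, 0.922, -0.0]
force: [0.9, -0.0, -0.3]
grip_width: 1.0
grip_force: 0.0
```

>>> servo_tool(
  commands=[
    [-1,[0,0,0],[0,0,-0.97]],
    [-1,[0,0,0],[0,0,-0.97]],
    [-1,[0,0,0],[0,0,-0.97]],
    [-1,[0,0,0],[0,0,-0.97]],
    [-1,[0,0,0],[0,0,-0.97]],
    [-1,[0,0,0],[0,0,-0.98]],
    [-1,[0,0,0.02],[0,0,0]],
    [-1,[0,0,0.02],[0,0,0]],
    [-1,[0,0,0.02],[0,0,0]],
    [-1,[0,0,0],[0,0,0]],
  ],
)

```text
time_s: 20.43
eef_pos: [465.2, 47.2, 192.2]
ee_rot: [-0.004, 0.094, 0.996, 0.0]
force: [-0.9, -1.0, -0.4]
grip_width: 0.999
grip_force: 0.0
```

```bash
cat > look.py <<'E'
import sys
from rig import *
from h import *
yaw=np.radians(-10.8);ex=np.array([np.cos(yaw),np.sin(yaw)]);ey=np.array([-ex[1],ex[0]]);c=np.array([549.2,31.4])
s=sense();w=capture('wrist');a=capture('scene');pickle.dump((s,w,a),open(sys.argv[1],'wb'));T=wpose(s);P=wcloud(s,w)
d=P[...,:2]-c;x=d@ex;y=d@ey
M=(P[...,2]>38)&(P[...,2]<47)&(x>-135)&(x<-20)&(abs(y)<30);print('block x0',np.percentile(x[M],[0.5,1,2]).round(1),'y',np.percentile(y[M],[2,50,98]).round(1))
e=np.array(s['eef_pos'][:2])-c;print(s['time_s'],s['eef_pos'],'jig xy of tcp',e@ex,e@ey,'ty',np.degrees(np.arctan2(T[1,1],T[0,1])),'F',s['force'],s['grip_width'])
for n,Q in(('wrist',P),('scene',cloud(a))):
    r=np.hypot(Q[...,0]-549,Q[...,1]-31);m=(Q[...,2]>170)&(Q[...,2]<205)&(r<14);zz=Q[m][:,2];print(n,len(zz),'drv top z',np.percentile(zz,[50,75,90,98]).round(1) if len(zz) else '')
E
python3 look.py w5.pkl
python3 - <<'E'
from h import *
a,b=pickle.load(open('c0.pkl','rb'));Q=cloud(a);m=(np.hypot(Q[...,0]-490,Q[...,1]+243)<14)&(Q[...,2]>80)&(Q[...,2]<115);print('start scene top',np.percentile(Q[m][:,2],[50,75,90,98]))
E
```

```text
block x0 [-98.2 -98.  -97.5] y [-16.   -0.1  16.4]
20.4333 [465.22890155  47.17188196 192.19823133] jig xy of tcp -85.43909541258594 -0.24209624595224316 ty 79.1610026908619 F [-0.88609861 -0.98377255 -0.36821857] 0.9986669270166376
wrist 109 drv top z [173.  175.1 177.  178.4]
scene 73 drv top z [189.1 191.4 192.3 192.9]
start scene top [104.09198588 105.30116126 105.91598729 106.67927399]
```

>>> servo_tool(
  commands=[
    [-1,[-0.004,0,0.03],[0,0,0]],
    [-1,[0,0,0.03],[0,0,0]],
    [-1,[0,0,0.03],[0,0,0]],
    [-1,[0,0,0.03],[0,0,0]],
    [-1,[0,0,0.03],[0,0,0]],
    [-1,[0,0,0.014],[0,0,0]],
    [-1,[0,0,0.008],[0,0,0]],
    [-1,[0,0,0],[0,0,0]],
    [-1,[0,0,0],[0,0,0]],
  ],
  squeeze=40,
)

```text
time_s: 21.28
eef_pos: [472.3, 46.0, 25.4]
ee_rot: [0.001, 0.094, 0.996, -0.0]
force: [1.1, 0.7, 0.9]
grip_width: 1.002
grip_force: 0.0
```

>>> servo_tool(
  commands=[
    [1,[0,0,0],[0,0,0]],
    [1,[0,0,0],[0,0,0]],
    [1,[0,0,0],[0,0,0]],
    [1,[0,0,0],[0,0,0]],
    [1,[0,0,0],[0,0,0]],
    [1,[0,0,0],[0,0,0]],
    [1,[0,0,0],[0,0,0]],
  ],
)

```text
time_s: 21.87
eef_pos: [471.7, 46.1, 24.9]
ee_rot: [0.0, 0.094, 0.996, -0.0]
force: [-2.4, -0.0, 6.6]
grip_width: 0.394
grip_force: 40.7
```

```bash
python3 look.py w6.pkl
```

```text
block x0 [-98.5 -98.4 -98.1] y [-20.6   0.1  20.9]
21.8667 [471.69879311  46.0694519   24.94334095] jig xy of tcp -78.87722862269698 -0.1126624520771009 ty 79.1671003561003 F [-2.41982227 -0.01040763  6.57734942] 0.3943582132230235
wrist 0 drv top z 
scene 73 drv top z [189.  191.2 192.  192.8]
```

>>> servo_tool(
  commands=[
    [1,[0.001,0,0],[0,0,0]],
    [1,[0.002,0,0],[0,0,0]],
    [1,[0.002,0,0],[0,0,0]],
    [1,[0.002,0,0],[0,0,0]],
    [1,[0,0,0],[0,0,0]],
  ],
)

```text
time_s: 22.38
eef_pos: [465.9, 47.2, 25.0]
ee_rot: [0.002, 0.094, 0.996, -0.0]
force: [4.1, -1.6, 2.2]
grip_width: 0.389
grip_force: 40.1
```

```bash
python3 look.py w7.pkl
```

```text
block x0 [-104.4 -104.2 -104. ] y [-20.4   0.1  20.7]
22.3833 [465.8697634   47.1558883   24.96357632] jig xy of tcp -84.8065880742358 -0.137721075382912 ty 79.16265597325281 F [ 4.12085703 -1.57411788  2.22401741] 0.3885226516323909
wrist 0 drv top z 
scene 72 drv top z [189.8 191.6 192.3 192.8]
```

>>> servo_tool(
  commands=[
    [1,[0.002,0,0],[0,0,0]],
    [1,[0.002,0,0],[0,0,0]],
    [1,[0.002,0,0],[0,0,0]],
    [1,[0.002,0,0],[0,0,0]],
    [1,[0.002,0,0],[0,0,0]],
    [1,[0.002,0,0],[0,0,0]],
    [1,[0.0015,0,0],[0,0,0]],
    [1,[0,0,0],[0,0,0]],
    [1,[0,0,0],[0,0,0]],
  ],
)

```text
time_s: 23.23
eef_pos: [452.6, 49.7, 25.0]
ee_rot: [0.002, 0.094, 0.996, -0.0]
force: [4.9, -0.5, 2.7]
grip_width: 0.386
grip_force: 40.4
```

```bash
python3 look.py w8.pkl
```

```text
block x0 [-117.9 -117.7 -117.5] y [-20.5   0.1  20.7]
23.2333 [452.63686058  49.70508302  24.96079572] jig xy of tcp -98.28277126028611 -0.11327833321386287 ty 79.16052305596493 F [ 4.85301815 -0.49208237  2.66560749] 0.38602347709769275
wrist 0 drv top z 
scene 72 drv top z [190.1 191.3 192.2 192.9]
```

Moved 19.5 mm with about 5 N drag and no slip. I release, lift clear and check.

>>> servo_tool(
  commands=[
    [0.1,[0,0,0],[0,0,0]],
    [-1,[0,0,0],[0,0,0]],
    [-1,[0,0,0],[0,0,0]],
    [-1,[0,0,0],[0,0,0]],
    [-1,[0,0,0],[0,0,0]],
    [-1,[0,0,-0.01],[0,0,0]],
    [-1,[0,0,-0.03],[0,0,0]],
    [-1,[0.01,0,-0.03],[0,0,0]],
    [-1,[0.01,0,-0.03],[0,0,0]],
    [-1,[0.01,0,-0.03],[0,0,0]],
  ],
)

```text
time_s: 24.17
eef_pos: [421.0, 55.7, 155.5]
ee_rot: [-0.0, 0.094, 0.996, 0.0]
force: [0.4, 0.6, 0.8]
grip_width: 0.997
grip_force: 0.0
```

>>> servo_tool(
  commands=[
    [-1,[0.01,0,-0.03],[0,0,0]],
    [-1,[0,0,-0.03],[0,0,0]],
    [-1,[0,0,0],[0,0,0]],
    [-1,[0,0,0],[0,0,0]],
    [-1,[0,0,0],[0,0,0]],
  ],
)

```text
time_s: 24.58
eef_pos: [411.6, 57.5, 213.5]
ee_rot: [-0.001, 0.094, 0.996, 0.0]
force: [0.4, 0.4, 0.3]
grip_width: 1.001
grip_force: 0.0
```

```bash
python3 look.py w9.pkl
python3 - <<'E'
from h import *
s,w,a=pickle.load(open('w9.pkl','rb'))
im=np.zeros((420,800,3),np.uint8);im[:,:480]=w['pixels'][:,40:520]
q=cv2.resize(a['pixels'][90:230,170:277],None,fx=3,fy=3,interpolation=cv2.INTER_CUBIC);im[:,480:800]=q[:420,:320]
cv2.imwrite('pics/w9.png',im[:,:,::-1])
E
```

```text
block x0 [-117.4 -117.1 -116.5] y [-15.9  -0.   16.3]
24.5833 [411.63641172  57.53336286 213.51850952] jig xy of tcp -140.02386281969157 -0.10637685724156633 ty 79.167954486837 F [0.37740688 0.40254349 0.32917838] 1.0011721640519964
wrist 0 drv top z 
scene 71 drv top z [188.5 191.  191.9 192.4]
```

View pics/w9.png

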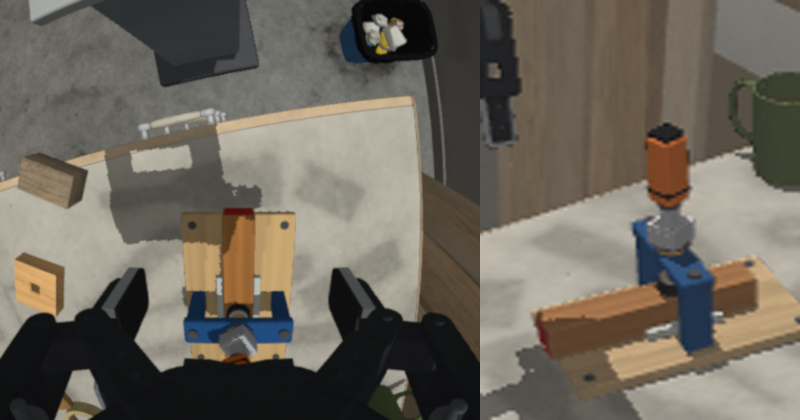

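The block sits about 19–20 mm nearer the robot, still under the foot (its red end is at (238,211)). The driver stands in the screw and the gripper is clear, so I hand in.

```bash
python3 -c "from rig import *; print(finish_job())"
```

```text
the job is handed in; nothing more can be done
None
```

The job is handed in: the screw is set to a light drag of about 6 N (estimated from torque and turn), the block was drawn about 19.5 mm towards the robot's side and is still under the foot, and the driver is standing in the screw.

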